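# Put each pressing lid on its cheese

## Robot

A 7-joint arm with a two-finger parallel gripper is mounted at the origin on the work surface. World frame = base frame: x ahead of the robot, y to its left, z up, the work surface at z = 0. Lengths are in m, angles in rad, forces in N, time in s.
With the tool pointing down it reaches from about 0.425 to 0.825 m from the base axis. Payload 3.6 kg.
Tool frame: the origin (TCP) lies where the fingers leave the gripper's body, on its centre line; the fingertips stand 73 mm ahead of it and the grasp point (between the pads) lies 54 mm ahead of it; z points along the fingers, y is the line along which they close (so a half turn about z gives the same grasp; the last joint's range is limited). The gripper opens to 85 mm and grips with 20 to 120 N. Pads are 22 mm wide; open, the fingers measure 114 mm over their backs; the gripper's body (76 mm by 85 mm) begins 54 mm behind the grasp point. The pads swing forward as they close: fully open they stand 13 mm farther back than shut.
Start: joints at [1.133, 0.615, -0.013, 1.423, 0.008, 1.103, -0.04], TCP at [0.26, -0.596, 0.304] pointing down, gripper open.
Joint ranges: [-3.12, 3.12], [-0.3, 2.06], [-1.34, 1.32], [0.26, 2.42], [-1.36, 4.5], [0.01, 1.98], [-2.84, 2.84]. Speed limits (rad/s): [2.79, 2.79, 3.14, 3.14, 3.14, 3.14, 3.14].

## Interface

Orientations are given as a unit quaternion [x, y, z, w].
In Python, from station import arm, snapshot, camera_info, ticket gives the robot as it stands. Calls block until the motion is done:
- arm.movep(position, orientation): joint-space move of the TCP to a pose.
- arm.line_to(position, velocity=0.15, ori=None): straight line of the TCP; ori=None keeps the orientation; velocity is the mean speed in m/s.
- arm.move_j(angles): joint-space move.
- arm.move_gripper(opening, effort=None): opening from 0.0 (shut) to 1.0 (fully open); effort is the grip in N (None keeps the last); returns when the fingers have stopped.
- arm.pause(seconds).
- arm.ik(position, orientation): joint angles nearest the present ones, or None.
- snapshot(name): name is "side" or "top"; returns the picture (480x640x3 uint8, blue, green, red); there is no depth.
- camera_info(name): a dict with "fx", "fy", "cx", "cy" (pixels), "dist_coeffs" ([k1, k2, p1, p2, k3] as OpenCV has them; the pictures are not rectified), "R" (3x3) and "t" (3): a world point X has camera coordinates R X + t. Camera axes: x right, y down, z forward; pixel columns grow to the right and rows downward; lengths in m; the calibration is good to about 2 mm. A picture is of the moment at which its call begins. camera_info takes no time and is no camera call.
A pose or a line that the arm cannot do raises arm.MotionError and nothing moves.
- ticket.finish_job(): hands the job in; it is judged then, once.
Readings, each from a call of its own:
- arm.read_time(): time.
- arm.read_joint_positions(): joint angles.
- arm.read_dq(): joint speeds.
- arm.read_effort(): joint torques, N m.
- arm.read_tool_pos(): TCP position.
- arm.read_eef_rot(): TCP orientation.
- arm.read_ft_force(): force on the tool from outside, world axes, zero at the start.
- arm.read_wrist_torque(): the same for the moment, N m.
- arm.read_opening(): opening from 0.0 (shut) to 1.0 (fully open).
- arm.read_finger_force(): force on a finger pad.
Only numpy, scipy, OpenCV 4.12 (cv2) and the standard library are available. Lean on these libraries where they do the work, as an engineer would, in place of code of your own. Each camera call takes 0.05 s, during which the arm holds its last target. There are 200 camera calls.

## Task

Four cheeses stand in their moulds ready for the press, but their pressing lids are mixed up, and the small round lid has been left on the big round cheese by mistake. Put every lid into the mould that it fits in shape and size, lying flat on the cheese with its handle up, and let go. Set the lids down rather than dropping them, leave the moulds standing where they are, and do not disturb the bowl and the brush.

Things in the scene. Friction and masses are not known exactly. Their poses are not given: they have to be found in the camera images.
- lid_big_round: Big round pressing lid of white plastic: round disc 100 mm across with a round upright handle post 24 mm in diameter at its centre. The plate is 12 mm thick and the handle's top is 60 mm above the underside. Origin: centre of the underside, z up through the handle. About 140 g. It starts lying flat on the table, handle up.
- lid_small_round: Small round pressing lid of white plastic: round disc 70 mm across with a round upright handle post 24 mm in diameter at its centre. The plate is 12 mm thick and the handle's top is 60 mm above the underside. Origin: centre of the underside, z up through the handle. About 80 g. It starts wrongly in the big round mould, standing on that cheese.
- lid_square: Square pressing lid of white plastic: square plate 84 x 84 mm with an upright, round-edged handle rib at its centre, 44 mm long (along x) and 24 mm thick (along y). The plate is 12 mm thick and the handle's top is 60 mm above the underside. Origin: centre of the underside, z up through the handle. About 130 g. It starts lying flat on the table, handle up.
- lid_oblong: Oblong pressing lid of white plastic: oblong plate 110 mm (along x) by 66 mm (along y) with an upright, round-edged handle rib at its centre, 56 mm long (along x) and 24 mm thick (along y). The plate is 12 mm thick and the handle's top is 60 mm above the underside. Origin: centre of the underside, z up through the handle. About 130 g. It starts lying flat on the table, handle up.
- mould_big_round: Big round white plastic mould standing loose on the table, open at the top, 70 mm high, holding a firm yellow cheese whose flat top is 40 mm above the origin. Inside it is 110 mm across at the cheese, widening to 120 mm at the mouth; 130 mm across over the rim; the walls are upright up to 50 mm and lean outwards from there to the rim. The big round lid lies inside it on the cheese with 5 mm to spare on each side. Origin: centre of the underside, z up.
- mould_small_round: Small round white plastic mould standing loose on the table, open at the top, 70 mm high, holding a firm yellow cheese whose flat top is 40 mm above the origin. Inside it is 80 mm across at the cheese, widening to 90 mm at the mouth; 100 mm across over the rim; the walls are upright up to 50 mm and lean outwards from there to the rim. The small round lid lies inside it on the cheese with 5 mm to spare on each side. Origin: centre of the underside, z up.
- mould_square: Square white plastic mould standing loose on the table, open at the top, 70 mm high, holding a firm yellow cheese whose flat top is 40 mm above the origin. Inside it is 94 x 94 mm at the cheese, widening to 104 x 104 mm at the mouth; 114 x 114 mm over the rim; the walls are upright up to 50 mm and lean outwards from there to the rim. The square lid lies inside it on the cheese with 5 mm to spare on each side. Origin: centre of the underside, z up.
- mould_oblong: Oblong white plastic mould standing loose on the table, open at the top, 70 mm high, holding a firm yellow cheese whose flat top is 40 mm above the origin. Inside it is 120 mm (along x) by 76 mm (along y) at the cheese, widening to 130 x 86 mm at the mouth; 140 x 96 mm over the rim; the walls are upright up to 50 mm and lean outwards from there to the rim. The oblong lid lies inside it on the cheese with 5 mm to spare on each side. Origin: centre of the underside, z up.
- bowl: Bystander: small steel bowl 90 mm across and 45 mm high, standing on the table; origin at the centre of its underside. Leave it alone.
- brush: Bystander: wooden scrubbing brush lying bristles down, 208 mm long, 42 mm wide and 34 mm high; x along it from head to handle, reaching from -75 to +133 mm of the origin along x. Leave it alone.
Not all that is in view belongs to the job. What is shaped like the lid_oblong but purple or turquoise is not meant. Leave any orange or pink look-alike of the lid_square alone.

How it is judged:
At the end, for the whole second after the job is handed in: Each of the four lids rests in the mould of its own shape and size: centre within 10 mm of the mould's centre, underside 36 to 44 mm above the mould's underside (on the cheese), level within 0.08 rad, at rest and released; every mould upright within 0.08 rad and within 30 mm of where it started (horizontal distance between lid_big_round and mould_big_round below 0.01 m and z of lid_big_round in the frame of mould_big_round between 0.036 and 0.044 m and angle between each of lid_big_round, mould_big_round, lid_small_round, mould_small_round, lid_square, mould_square, lid_oblong, mould_oblong's own z axis and vertical below 0.08 rad and linear speed of each of lid_big_round, lid_small_round, lid_square, lid_oblong below 0.02 m/s and angular speed of each of lid_big_round, lid_small_round, lid_square, lid_oblong below 0.2 rad/s and distance of each of mould_big_round, mould_small_round, mould_square, mould_oblong from where it was at the start of the episode below 0.03 m and horizontal distance between lid_small_round and mould_small_round below 0.01 m and z of lid_small_round in the frame of mould_small_round between 0.036 and 0.044 m and horizontal distance between lid_square and mould_square below 0.01 m and z of lid_square in the frame of mould_square between 0.036 and 0.044 m and horizontal distance between lid_oblong and mould_oblong below 0.01 m and z of lid_oblong in the frame of mould_oblong between 0.036 and 0.044 m); the robot touches nothing.
It fails at once if a lid is dropped or flung (faster than 0.6 m/s with no finger on it) ((linear speed of lid_big_round above 0.6 m/s and contact force between lid_big_round and the fingers below 0.05 N) or (linear speed of lid_small_round above 0.6 m/s and contact force between lid_small_round and the fingers below 0.05 N) or (linear speed of lid_square above 0.6 m/s and contact force between lid_square and the fingers below 0.05 N) or (linear speed of lid_oblong above 0.6 m/s and contact force between lid_oblong and the fingers below 0.05 N)).
It fails at once if the bowl is shifted by more than 30 mm (distance of bowl from where it was at the start of the episode above 0.03 m).
It fails at once if the brush is shifted by more than 30 mm (distance of brush from where it was at the start of the episode above 0.03 m).
It also fails if it takes over 112 s, if anything falls off the work surface, if the arm or the gripper's body presses on something with over 40 N, if the wrist force passes 120 N, or if a joint passes its speed limit or range.

## Working session

There is one attempt and no reset: what is moved stays moved. The work goes in short steps, each a Python script; the robot and the scene stay as the last script left them, time stands still between calls to the robot, and variables do not carry over. Pictures are saved under pics/ and viewed, at most 14 in all, crops included, and the job is handed in when it is done.

```bash
ls; mkdir -p pics; python3 - <<'E'
from station import *
import cv2
for n in("top","side"):
    cv2.imwrite(f"pics/{n}0.png",snapshot(n)); c=camera_info(n); print(n,c)
print(arm.read_eef_rot(),arm.read_time())
E
```

```text
pics
top {'fx': 484.7838404113931, 'fy': 484.7838404113931, 'cx': 324.9662568531641, 'cy': 239.35120579353026, 'dist_coeffs': array([-0.07754917,  0.        ,  0.        ,  0.        ,  0.        ]), 'R': array([[ 0.00153583, -0.99972742,  0.02329649],
       [-0.99799887, -0.00300499, -0.06316027],
       [ 0.06321306, -0.02315286, -0.99773145]]), 't': array([0.05692225, 0.46005307, 1.33776494])}
side {'fx': 438.38105126670774, 'fy': 438.38105126670774, 'cx': 317.90231867686975, 'cy': 240.92572251704527, 'dist_coeffs': array([0.01047991, 0.        , 0.        , 0.        , 0.        ]), 'R': array([[-0.86344819, -0.50421292, -0.01505181],
       [-0.38266439,  0.67415865, -0.63172627],
       [ 0.32867185, -0.53970312, -0.77504539]]), 't': array([0.42162948, 0.14788776, 0.97758394])}
[ 9.78867812e-01  2.04490680e-01 -2.46876504e-04 -1.14374094e-03] 0.1
```

View pics/top0.png

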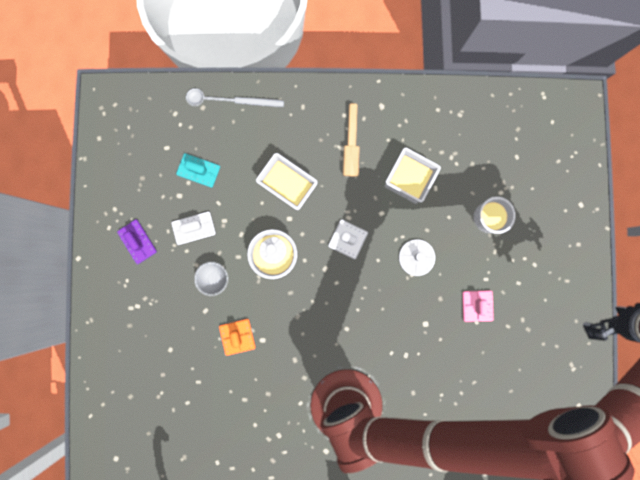

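View pics/side0.png

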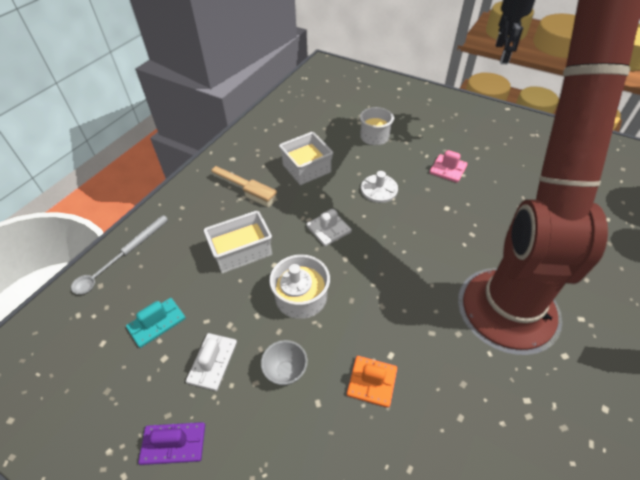

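Top view. Lids:
- Oblong lid candidates: white (193,227), purple (137,241) and turquoise (198,170). The white one fits.
- Square lid candidates: grey-white in shadow (349,238), orange (237,337) and pink (478,306). The white one fits.
- Big round lid at (417,258).
- Small round lid inside the big mould at (272,253).

Moulds: oblong (287,182), square (413,175), small round (495,216), big round (272,253). Next is an enlarged crop to confirm these.

```bash
python3 - <<'E'
import cv2,numpy as np
a=cv2.imread("pics/top0.png"); 
c=cv2.resize(a[140:300,165:525],None,fx=2.2,fy=2.2,interpolation=cv2.INTER_CUBIC)
cv2.imwrite("pics/crop1.png",c)
for p in [(193,227),(340,235),(357,250),(417,258),(430,262),(272,232),(390,175),(480,216),(300,230),(430,230),(375,190)]: print(p,a[p[1],p[0]])
E
```

```text
(193, 227) [255 255 255]
(340, 235) [209 202 202]
(357, 250) [224 218 217]
(417, 258) [254 252 251]
(430, 262) [254 254 254]
(272, 232) [252 249 248]
(390, 175) [255 255 255]
(480, 216) [188 193 200]
(300, 230) [141 147 145]
(430, 230) [145 154 152]
(375, 190) [92 97 95]
```

View pics/crop1.png

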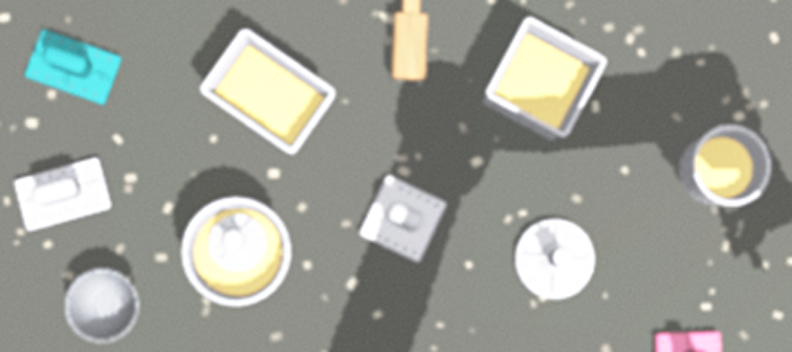

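The crop confirms the four white lids and four moulds. The look-alikes are clearly coloured. Now I'll segment.

```bash
cat > v.py <<'E'
import cv2,numpy as np
from station import camera_info
CI={n:camera_info(n) for n in("top","side")}
def K(c): return np.array([[c["fx"],0,c["cx"]],[0,c["fy"],c["cy"]],[0,0,1]])
def cast(n,p,z):
    c=CI[n]; u=cv2.undistortPoints(np.float64(p).reshape(-1,1,2),K(c),c["dist_coeffs"])[:,0]
    C=-c["R"].T@c["t"]; d=np.c_[u,np.ones(len(u))]@c["R"]
    return (C+d*((z-C[2])/d[:,2])[:,None])[:,:2]
def proj(n,X):
    c=CI[n]; return cv2.projectPoints(np.float64(X).reshape(-1,1,3),c["R"],c["t"],K(c),c["dist_coeffs"])[0][:,0]
E
cat > seg.py <<'E'
from v import *
a=cv2.imread("pics/top0.png"); b,g,r=[x.astype(int) for x in cv2.split(a)]
m=((b-g>=0)|(r-b>25)|(b>200)).astype(np.uint8)*255
m=cv2.morphologyEx(m,cv2.MORPH_OPEN,np.ones((3,3)))
m[:120]=0
seeds={"lid_o":(193,227),"lid_s":(340,235),"lid_b":(430,262),"m_b":(272,285-40),"m_o":(287,182),"m_s":(413,175),"m_r":(495,216)}
nl,L=cv2.connectedComponents(m); o=a.copy(); out={}
C=-CI["top"]["R"].T@CI["top"]["t"]
for k,s in seeds.items():
    mm=(L==L[s[1],s[0]]).astype(np.uint8)
    cn=max(cv2.findContours(mm,cv2.RETR_EXTERNAL,cv2.CHAIN_APPROX_NONE)[0],key=cv2.contourArea)
    h=cv2.convexHull(cn); cv2.drawContours(o,[h],-1,(0,0,255),1)
    z=.07 if k[0]=="m" else .008
    w=cast("top",h[:,0].astype(float),z).astype(np.float32)*1000
    R=cv2.minAreaRect(w); c=cv2.minEnclosingCircle(w)
    print(k,"rect",np.round(R[0]),np.round(R[1]),round(R[2]),"circ",np.round(c[0]),round(c[1],1))
cv2.imwrite("pics/seg.png",cv2.resize(o[140:300,165:525],None,fx=2.2,fy=2.2,interpolation=cv2.INTER_CUBIC))
print(C)
E
python3 seg.py
python3 - <<'E'
import cv2
a=cv2.imread("pics/side0.png")
x=[cv2.resize(a[y-50:y+50,x-65:x+65],(400,308),interpolation=cv2.INTER_CUBIC) for x,y in((298,285),(328,224))]
cv2.imwrite("pics/crop2.png",cv2.hconcat(x))
E
```

```text
lid_o rect [492. 428.] [ 71. 115.] 16 circ [492. 428.] 64.6
lid_s rect [462.  -5.] [90. 90.] 65 circ [462.  -7.] 59.5
lid_b rect [ 411. -201.] [103. 101.] 90 circ [ 411. -200.] 53.2
m_b rect [418. 200.] [131. 133.] 0 circ [417. 202.] 68.6
m_o rect [615. 163.] [146. 102.] 55 circ [614. 163.] 83.5
m_s rect [ 630. -177.] [120. 128.] 61 circ [ 632. -178.] 81.0
m_r rect [ 526. -403.] [118. 102.] 89 circ [ 524. -402.] 59.8
[0.37448081 0.08926228 1.36246114]
```

View pics/seg.png

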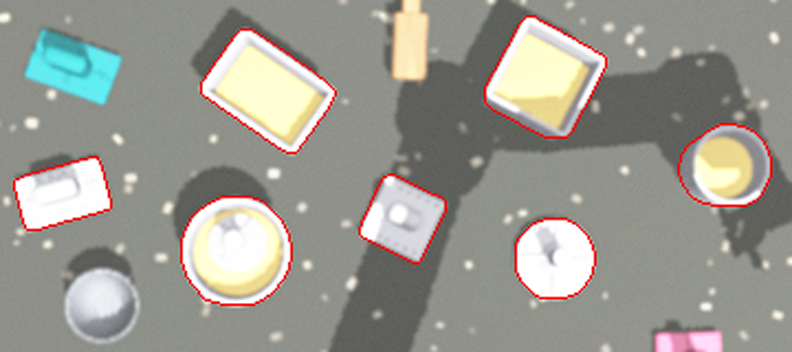

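View pics/crop2.png

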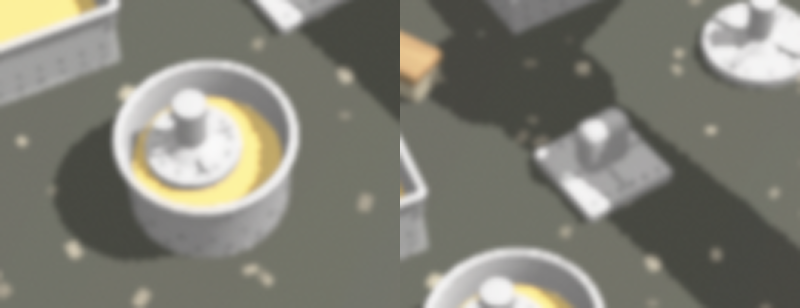

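```bash
cat >> seg.py <<'E'
print("---")
from scipy.optimize import least_squares
dim={"m_b":65,"m_r":50,"m_o":(140,96),"m_s":(114,114)}
for k in dim:
    s=seeds[k]; mm=(L==L[s[1],s[0]]).astype(np.uint8)
    cn=max(cv2.findContours(mm,cv2.RETR_EXTERNAL,cv2.CHAIN_APPROX_NONE)[0],key=cv2.contourArea)
    h=cn[:,0].astype(float); w=cast("top",h,.07)*1000
    c0=w.mean(0); out=(c0-C[:2]*1000); out/=np.linalg.norm(out)
    if k in("m_b","m_r"):
        f=w[(w-c0)@out>0]; q=least_squares(lambda p:np.hypot(*(f-p[:2]).T)-p[2],[*c0,50],loss="soft_l1").x
        q2=least_squares(lambda p:np.hypot(*(f-p[:2]).T)-dim[k]-.7,c0,loss="soft_l1").x
        print(k,q.round(1),q2.round(1))
    else:
        bx=cv2.approxPolyDP(cv2.convexHull(np.float32(w)),12,True)[:,0]
        es=[]
        for i in range(len(bx)):
            p,q=bx[i],bx[(i+1)%len(bx)]; l=np.linalg.norm(q-p); u=(q-p)/l; n=np.array([-u[1],u[0]])
            if n@(p-c0)<0:n=-n
            d=(w-p); t=d@u; sel=(abs(d@n)<4)&(t>.15*l)&(t<.85*l)
            ln=cv2.fitLine(np.float32(w[sel]),cv2.DIST_L2,0,.01,.01).ravel()
            n2=np.array([-ln[1],ln[0]]); n2*=np.sign(n2@n); es.append((n2@out,np.degrees(np.arctan2(n2[1],n2[0])),n2@w[sel].mean(0),l,n2))
        for e in es: print(k,[round(float(x),1) for x in e[:4]])
print("small lid handle top",cast("top",[(270.5,246.4)],.1),cast("side",[(294.4,268.5)],.1))
print("sq rib side",cast("side",[(325.7,216.2),(332.8,211.3)],.06),"top",cast("top",[(165+400/2.2,140+213/2.2),(165+418/2.2,140+222/2.2)],.06))
E
python3 seg.py | sed -n '/---/,$p'
```

```text
---
m_b [417.6 200.3  66.6] [418.1 201.3]
m_r [ 525.  -410.2   51.4] [ 525.2 -411. ]
m_o [0.8, 55.7, 552.5, 90.4]
m_o [-0.6, 145.8, -367.4, 138.5]
m_o [-0.8, -124.5, -410.9, 90.1]
m_o [0.6, -33.8, 467.9, 139.2]
m_s [-0.3, 63.4, 180.7, 120.5]
m_s [-0.9, 155.3, -586.4, 106.8]
m_s [0.3, -118.8, -91.1, 113.2]
m_s [1.0, -29.0, 699.6, 111.2]
small lid handle top [[0.43565121 0.20177696]] [[0.42586502 0.20288403]]
sq rib side [[ 0.46038936  0.0079893 ]
 [ 0.45318532 -0.01497631]] top [[ 4.64023174e-01  9.90797339e-05]
 [ 4.53034571e-01 -2.19897087e-02]]
```

```bash
cat > poses.py <<'E'
import numpy as np
# x,y,yaw(deg of local x)
lid=dict(b=(.411,-.201,0),r=(.430,.2025,0),s=(.462,-.005,65),o=(.492,.428,106))
mould=dict(b=(.418,.201,0),r=(.525,-.411,0),s=(.6345,-.1795,61.1),o=(.618,.161,55.6))
E
python3 - <<'E'
from v import *; from poses import *
def draw(n,o,p,dims,z,col):
    x,y,w=p
    if len(dims)==1: t=np.linspace(0,2*np.pi,60); q=dims[0]*np.c_[np.cos(t),np.sin(t)]
    else: q=np.array([[1,1],[-1,1],[-1,-1],[1,-1]])*np.array(dims)
    w=np.radians(w); q=q@np.array([[np.cos(w),np.sin(w)],[-np.sin(w),np.cos(w)]])+[x,y]
    P=proj(n,np.c_[q,np.full(len(q),z)])
    cv2.polylines(o,[np.int32(np.round((P+.5)*3*16))],True,col,1,cv2.LINE_AA,4)
for n in("top","side"):
    a=cv2.imread(f"pics/{n}0.png"); o=cv2.resize(a,None,fx=3,fy=3,interpolation=cv2.INTER_CUBIC)
    o=np.uint8(255*(o/255.)**1.7)
    for k,d in dict(b=(.065,),r=(.05,),s=(.057,.057),o=(.07,.048)).items(): draw(n,o,mould[k],d,.07,(0,0,255))
    for k,d,h in(("b",(.05,),(.012,)),("r",(.035,),(.012,)),("s",(.042,.042),(.022,.012)),("o",(.055,.033),(.028,.012))):
        z=.04*(k=="r"); draw(n,o,lid[k],d,z+.012,(255,0,0)); draw(n,o,lid[k],h,z+.06,(0,160,0))
    B=[(lid["o"],40),(lid["r"],40),(lid["s"],33),(lid["b"],33),(mould["o"],40),(mould["s"],40),(mould["r"],40)]
    t=[]
    for p,_ in B:
        u,v=(proj(n,[p[0],p[1],.04])[0]*3).astype(int); t.append(cv2.resize(o[v-120:v+120,u-120:u+120],(200,200) if 0 else (198,198)))
    t.append(np.zeros_like(t[0]))
    cv2.imwrite(f"pics/ov_{n}.png",cv2.vconcat([cv2.hconcat(t[:4]),cv2.hconcat(t[4:])]))
E
python3 -c "
import cv2
a=cv2.imread('pics/ov_top.png')
b=cv2.imread('pics/ov_side.png');print(a.shape)"
```

```text
(396, 792, 3)
```

View pics/ov_top.png

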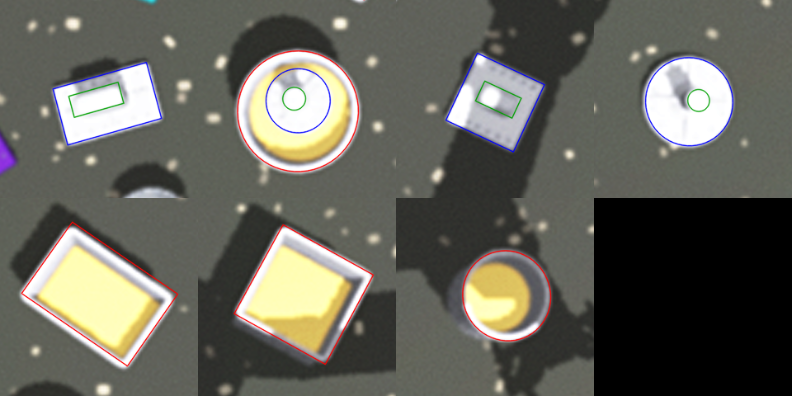

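View pics/ov_side.png

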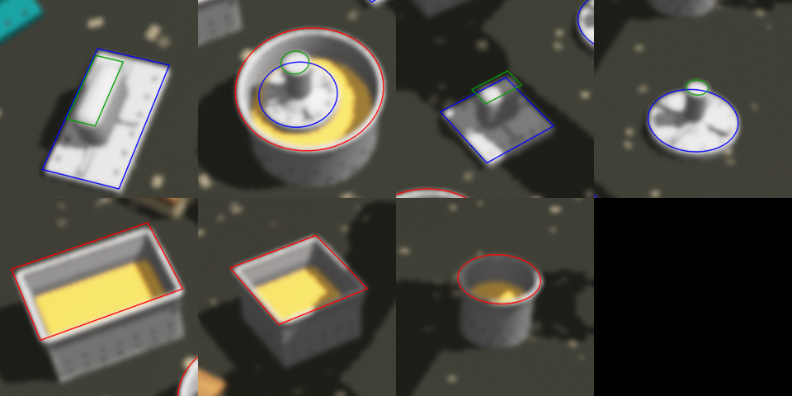

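The overlays match all plates and rims in both views to about 2–3 mm. I'll start with the small lid, gripping it twice 90° apart to centre it.

```bash
cat > mv.py <<'E'
import numpy as np
from station import arm,snapshot,ticket
from poses import *
H=.27; G=.046+.054
def q(deg):
    a=np.radians(deg)/2; return [float(np.cos(a)),float(np.sin(a)),0.,0.]
def best(x,y,z,deg,per=180):
    j0=np.array(arm.read_joint_positions()); c=[]
    for d in np.arange(deg-360,deg+361,per):
        j=arm.ik([x,y,z],q(d))
        if j is not None: c.append((np.abs(np.array(j)-j0).max()+(5 if abs(j[6])>2.6 else 0),d))
    return min(c)[1]
def hover(x,y,d): arm.movep([x,y,H],q(d))
def grip(x,y,z0,d,op=.65):
    hover(x,y,d); arm.move_gripper(op)
    arm.line_to([x,y,z0+G+.04],.25); arm.line_to([x,y,z0+G],.08)
    arm.move_gripper(0.,40)
    print("opening",arm.read_opening(),"pad",arm.read_finger_force(),"t",arm.read_time())
def lift(x,y): arm.line_to([x,y,H],.2)
def place(x,y,d):
    hover(x,y,d); arm.line_to([x,y,.04+G+.035],.25); arm.line_to([x,y,.04+G+.0007],.04)
    print("place F",np.round(arm.read_ft_force(),1)); arm.move_gripper(.5)
    arm.line_to([x,y,.04+G+.03],.08); lift(x,y); print("t",arm.read_time())
E
python3 - <<'E'
from mv import *; import cv2
x,y,_=lid["r"]
print(arm.ik([x,y,H],q(0)))
d=best(x,y,.04+G,30,15); print("yaw",d)
grip(x,y,.04,d); print(arm.read_tool_pos())
arm.move_gripper(.65); arm.line_to([x,y,.04+G+.03],.1)
d2=best(x,y,.04+G,d+90); print(d2)
arm.movep([x,y,.04+G+.03],q(d2)); arm.line_to([x,y,.04+G],.08); arm.move_gripper(0.,40)
print(arm.read_opening(),arm.read_finger_force()); lift(x,y)
print(arm.read_opening(),arm.read_finger_force(),arm.read_ft_force(),arm.read_time(),d2)
for n in("top","side"): cv2.imwrite(f"pics/{n}1.png",snapshot(n))
E
```

```text
[-0.2147945   0.41242436 -0.37706451  1.94946937  0.20397461  0.8162455
 -2.2743783 ]
yaw -150
opening 0.2705784963897603 pad 39.25751566886902 t 4.9333
[0.43028009 0.20278512 0.14056615]
-240
0.26672383157766727 39.31854486465454
0.2695797567085372 39.194671511650085 [-0.51241616  0.25990428 -0.72150586] 8.625 -240
```

```bash
python3 - <<'E'
from mv import *; import cv2
x,y,_=mould["r"]; d=best(x,y,.04+G,0,15); print(d); place(x,y,d)
x,y,_=lid["b"]; d=best(x,y,G,0,15); print(d)
hover(x,y,d)
for n in("top","side"): cv2.imwrite(f"pics/{n}2.png",snapshot(n))
a=cv2.imread("pics/top2.png");b=cv2.imread("pics/side2.png")
cv2.imwrite("pics/chk2.png",cv2.hconcat([cv2.resize(a[166:266,445:545],(400,400),interpolation=3),cv2.resize(b[75:175,326:426],(400,400),interpolation=3)]))
E
```

```text
-360
place F [0.1 0.  0.5]
t 13.975
-285
```

View pics/chk2.png

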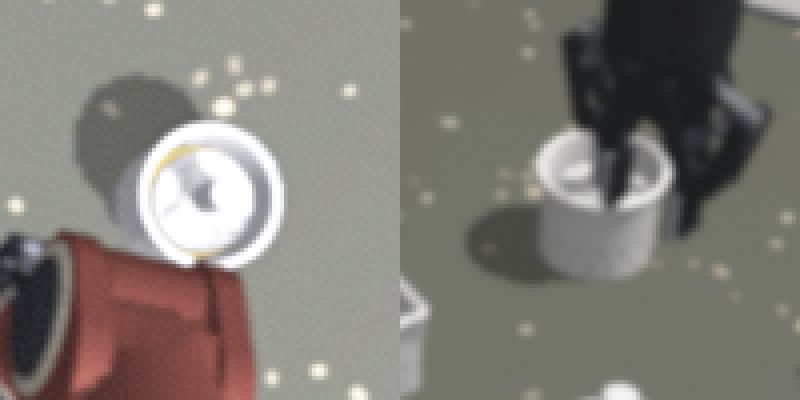

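The small lid lies flat in its mould: a disc at crop (205,195) with thin cheese crescents on both sides. Next is the big round lid, again gripped twice, and then the square lid.

```bash
python3 - <<'E'
from mv import *; import cv2
x,y,_=lid["b"]; d=best(x,y,G,0,15); grip(x,y,0,d)
arm.move_gripper(.65); arm.line_to([x,y,G+.035],.1); d2=best(x,y,G,d+90)
arm.movep([x,y,G+.035],q(d2)); arm.line_to([x,y,G],.08); arm.move_gripper(0.,40)
print(arm.read_opening()); lift(x,y)
x,y,_=mould["b"]; place(x,y,best(x,y,.04+G,0,15))
x,y,w=lid["s"]; d=best(x,y,G,w); print("sq yaw",d); grip(x,y,0,d); lift(x,y)
print(arm.read_opening(),arm.read_ft_force())
for n in("top","side"): cv2.imwrite(f"pics/{n}3.png",snapshot(n))
a=cv2.imread("pics/top3.png");b=cv2.imread("pics/side3.png")
cv2.imwrite("pics/chk3.png",cv2.hconcat([cv2.resize(a[200:300,222:322],(400,400),interpolation=3),cv2.resize(b[120:320,230:430],(400,400),interpolation=3)]))
E
```

```text
opening 0.26916896221799624 pad 39.049025774002075 t 17.5167
0.26834250493890716
place F [-1.5 -0.9  0.4]
t 25.9
sq yaw 65
opening 0.2740947824479944 pad 40.98877966403961 t 28.7333
0.26946896782543217 [ 0.68834305 -0.52050595 -2.14904791]
```

View pics/chk3.png

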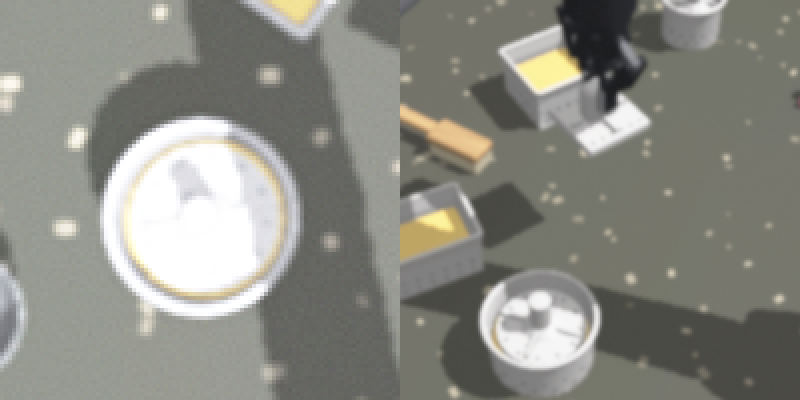

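The big lid sits centred, with an even cheese ring around crop (200,215). The square lid is held level along its rib. I'll place it, then do the oblong.

```bash
python3 - <<'E'
from mv import *; import cv2
x,y,w=mould["s"]; place(x,y,best(x,y,.04+G,w))
x,y,w=lid["o"]; d=best(x,y,G,w); print("ob yaw",d); grip(x,y,0,d); lift(x,y)
print(arm.read_opening(),arm.read_ft_force())
for n in("top","side"): cv2.imwrite(f"pics/{n}4.png",snapshot(n))
a=cv2.imread("pics/top4.png");b=cv2.imread("pics/side4.png")
cv2.imwrite("pics/chk4.png",cv2.hconcat([cv2.resize(a[125:225,363:463],(400,400),interpolation=3),cv2.resize(b[100:400,150:450],(400,400),interpolation=3)]))
E
```

```text
place F [0.2 0.  0.5]
t 33.8333
ob yaw -254
opening 0.27403464647606013 pad 41.70107424259186 t 38.05
0.2730794729257965 [-0.04928446  0.86794962 -1.50700689]
```

View pics/chk4.png

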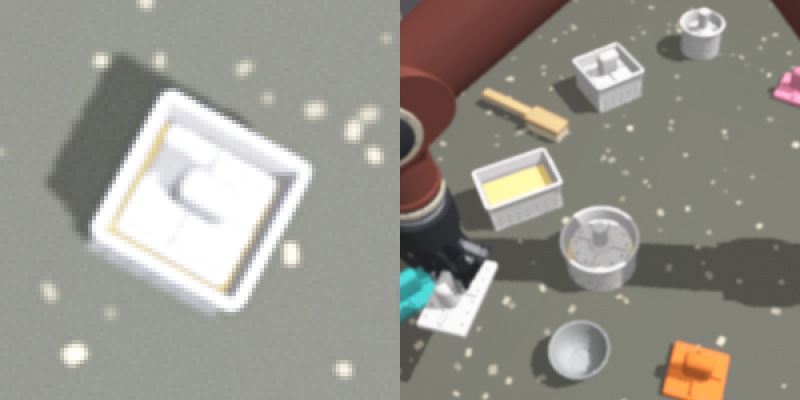

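The square lid lies flat and squared up in its mould, and the oblong is held. Placing it now.

```bash
python3 - <<'E'
from mv import *; import cv2
x,y,w=mould["o"]; place(x,y,best(x,y,.04+G,w))
arm.movep([.45,-.25,.3],q(best(.45,-.25,.3,0,15))); arm.pause(.5)
for n in("top","side"): cv2.imwrite(f"pics/{n}5.png",snapshot(n))
a=cv2.imread("pics/top5.png");b=cv2.imread("pics/side5.png")
cv2.imwrite("pics/chk5.png",cv2.hconcat([cv2.resize(a[90:310,200:420],(400,400),interpolation=3),cv2.resize(b[80:400,150:470],(400,400),interpolation=3)]))
E
```

```text
place F [-3.6  0.   1.8]
t 43.3167
```

View pics/chk5.png

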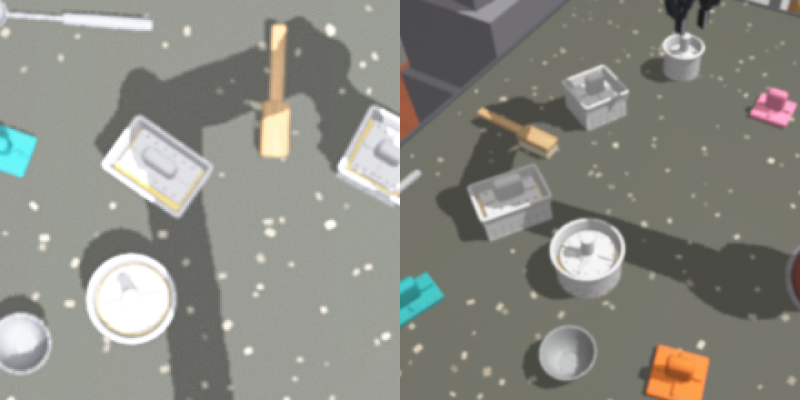

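There was a small 3.6 N side force during this placing, so I'll look closely at the oblong mould.

```bash
python3 - <<'E'
import cv2,numpy as np
a=cv2.imread("pics/top5.png");b=cv2.imread("pics/side5.png")
t=cv2.hconcat([cv2.resize(a[145:220,250:325],(400,400),interpolation=3),cv2.resize(b[200:280,198:278],(400,400),interpolation=3)])
cv2.imwrite("pics/chk6.png",np.uint8(255*(t/255.)**1.5))
E
```

```text
(no output)
```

View pics/chk6.png

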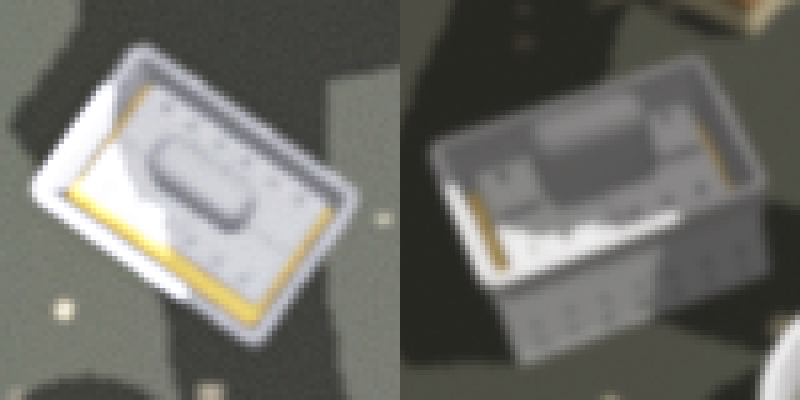

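The oblong lid is flat but sits about 4–5 mm toward the far long wall: the near cheese strip is about 4 px (11 mm) wide and the far one is nil. I'll re-grip it, lift slightly and shift it 4.5 mm back.

```bash
python3 - <<'E'
from mv import *; import cv2
x,y,w=mould["o"]; d=best(x,y,.04+G,w)
grip(x,y,.04,d,.5); print(np.round(arm.read_ft_force(),1))
u=.0045*np.array([np.cos(np.radians(145.6)),np.sin(np.radians(145.6))]); x2,y2=x+u[0],y+u[1]
arm.line_to([x,y,.04+G+.003],.03); arm.line_to([x2,y2,.04+G+.003],.03); print(np.round(arm.read_ft_force(),1))
arm.line_to([x2,y2,.04+G+.0005],.03); print(np.round(arm.read_ft_force(),1))
arm.move_gripper(.5); arm.line_to([x2,y2,.17],.08); lift(x2,y2)
arm.movep([.45,-.25,.3],q(best(.45,-.25,.3,0,15))); arm.pause(.5); print(arm.read_time())
for n in("top","side"): cv2.imwrite(f"pics/{n}7.png",snapshot(n))
a=cv2.imread("pics/top7.png");b=cv2.imread("pics/side7.png")
t=cv2.hconcat([cv2.resize(a[145:220,250:325],(400,400),interpolation=3),cv2.resize(b[200:280,198:278],(400,400),interpolation=3)])
cv2.imwrite("pics/chk7.png",np.uint8(255*(t/255.)**1.5))
E
```

```text
opening 0.2722114945405206 pad 41.78650438785553 t 48.85
[-1.1 -0.5  1.7]
[ 0.3 -0.6 -2.3]
[ 0.7  0.5 -0.8]
53.275
```

View pics/chk7.png

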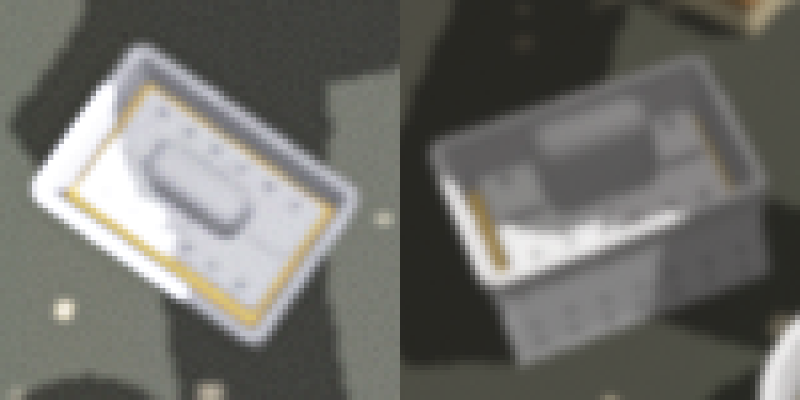

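The oblong lid is now centred, with cheese showing on all four sides. All four lids are in and the arm is clear, so I'll hand in.

```bash
python3 -c "
from station import ticket
print(ticket.finish_job())"
```

```text
the job is handed in; nothing more can be done
None
```

I set all four lids flat in their own moulds with handles up, let go of them, and handed the job in at about 53 s; I got no verdict back.

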